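Square the glued panel into the bench stops and weigh it down

TASK

Slide the striped wooden panel across the bench, without picking it up, until it lies snug and square in the corner of the two low wooden stops, its long edge along the long stop. Then lift the wooden-handled weight off its deep upturned hook and set it down gently, upright, on the middle of the panel, so that the panel stays snug in the corner, and let go. Leave the orange bin, the glue bottle and the mallet where they are.

Things in the scene. Friction and masses are not known exactly. Their poses are not given: they have to be found in the camera images.
- panel: Loose flat panel glued from four dark and brown wood strips, 100 mm (its x) by 140 mm (its y), 22 mm thick, about 0.25 kg, too wide to grasp, flat on the bench. Origin: centre of its underside; z up. It starts 50 to 110 mm from home towards both -x and -y of the stops, turned up to 0.35 rad from square.
- stops: Two fixed dark wood battens in an L, 16 mm high, 24 mm thick. Origin: bench level, centre of the panel's home place; at home the panel's origin is here and its axes lie along the stops' axes (or half a turn on). Long stop: along y from -131 to +94 mm, inner face at x = +50 mm. Short stop: along x from -30 to +50 mm, inner face at y = +70 mm. The -x and -y sides are open.
- corner (a point): Inner corner where the two stops meet, at their top (x = 50, y = 70, z = 16 mm from the stops' origin); the panel's corner goes here.
- hook_stand: Fixed stand: wooden foot 18 mm thick (x = 35 to 135 mm), post 30 mm wide (x = 70 to 94 mm, top at z = 185 mm), dark steel hook of 10 mm round bar. Origin: bench level, under the middle of the bar; z up. The bar runs along x, axis at z = 175 mm, from the post to x = -65 mm, where it turns straight up. The weight comes off towards -x.
- hook_tip (a point): Top of the hook's upturned tip, 205 mm over the bench, 65 mm towards the stand's -x, 25 mm above the top of the bar.
- weight: Loose clamping weight, about 0.6 kg, 178 mm high, hung on the hook, underside 66 mm over the bench. Origin: centre of its underside; z up; x along the bar. Block 60 (x) by 80 (y) by 44 mm high (steel sole, dark wood) with a light wood handle board 20 mm thick (x), 80 mm wide (y). The bar passes through the board's window: 50 mm wide, z = 44 to 114 mm, its upper edge on the bar.
- weight_grip (a point): Place to grip: solid top of the weight's handle board (z = 114 to 178 mm of the weight), this point 156 mm over its underside; grip from above across the 20 mm thickness (weight's x). Lifted 42 mm, the window clears the hook's tip and bar by 17 mm each; then about 110 mm towards the stand's -x is free.
- bin: Orange open bin of offcuts, 130 by 200 mm, 90 mm high, offcuts to about 150 mm, a bystander. Origin: centre of its underside.
- glue: White glue bottle with black cap, 64 mm across, 150 mm high, a bystander. Origin: centre of its underside.
- mallet: Wooden mallet lying down, head 70 by 120 mm, 70 mm high, handle 200 mm along its +x, a bystander. Origin: under the centre of its head.
Mind the look-alikes: they are no part of the job. What is shaped like the weight but green, purple or yellow is not meant.

How it is judged:
By the outcome, as a careful person would: the job done as asked, in the order asked, and still so for the second after the job is handed in, with the robot touching nothing.
It also fails if it takes over 69 s, if anything falls off the work surface, if the arm or the gripper's body presses on something with over 40 N, if the wrist force passes 120 N, or if a joint passes its speed limit or range.

ROBOT

A 7-joint arm with a two-finger parallel gripper is mounted at the origin on the work surface. World frame = base frame: x ahead of the robot, y to its left, z up, the work surface at z = 0. Lengths are in m, angles in degrees, forces in N, time in s.
With the tool pointing down it reaches from about 0.425 to 0.875 m from the base axis. Payload 4.7 kg.
Tool frame: the origin (TCP) lies at the centre of the arm's flange, where the gripper is bolted on; the fingertips stand 182 mm ahead of it and the grasp point (between the pads) lies 164 mm ahead of it; z points along the fingers, x is the direction in which the jaws open and shut, and the axes are right-handed (so a half turn about z gives the same grasp; the last joint's range is limited). The gripper opens to 87 mm and grips with 3 to 60 N. Pads are 19 mm wide; open, the fingers measure 117 mm over their backs; the gripper's body (75 mm by 190 mm) begins 51 mm behind the grasp point.
Start: joints at [-76.14, 18.392, -4.016, 83.108, 1.295, 78.541, -3.26], TCP at [0.147, 0.633, 0.405] pointing down, gripper open.
Joint ranges: [-163.93, 163.93], [-17.29, 119.83], [-79.2, 71.16], [3.27, 140.29], [-89.18, 269.18], [5.43, 117.66], [-154.24, 154.24]. Speed limits (degrees/s): [147.25, 147.25, 180, 180, 180, 180, 180].

INTERFACE

Orientations are given as [roll, pitch, yaw] about the fixed x, y, z axes, in that order (R = Rz(yaw) Ry(pitch) Rx(roll)).
In Python, from cell import env gives the robot as it stands. The module is installed in compiled form; this text tells all that it offers.
- The arm moves only by the tool carry_out, never from a script. Its argument "increments" is a list of rows, each a list of 5 numbers: the shift along the world's x, y, z in m, then the turn about the world's z in degrees, then the gripper's target within -1 to 1 (shut at 1, half-way at 0, fully open at -1). In form: [[dx, dy, dz, spin, jaw], ...]. A call has 1 to 20 rows; each row is the pose to reach, as a shift and turn from the pose commanded when the call began; what a row does not reach only later rows make up. A row lasts 1/10 s, in which the tool goes at most 50 mm and 8.59 degrees, less where a joint would pass 70% of its speed; a pose out of reach is approached as far as the arm can. A call with a gripper value outside its range is refused whole. The fingers move at their own pace and stop on an object; "grip_force" is the grip in N (left out, the last holds). Time passes only in rows, so rows that repeat a pose let the fingers close. It gives the time, the measured TCP pose, the force and the opening at its end, in the units of the state.
- env.get_obs(): the state, without advancing time (a new reading comes with each control period).
- env.read_camera(name): name is "scene" or "top" or "wrist"; returns (picture, depth): 400x640x3 uint8, red, green, blue; 400x640 float32, m along the optical axis (not along the pixel's ray), 0 where there is no reading.
- env.get_calibration(name): a dict with "K" (3x3 intrinsics, pixels), "camera_from_world" (4x4, takes a point from world to camera coordinates); the wrist camera has in their place "T_tool_cam" (4x4, takes a point from camera to tool coordinates, whose origin is the TCP and whose axes are the tool frame's). Camera axes: x right, y down, z forward; pixel columns grow to the right and rows downward; lengths in m; the calibration is good to about 2 mm. A picture is of the moment at which its call begins: read the wrist's pose just before it. get_calibration takes no time and is no camera call.
- env.sign_off(): hands the job in, once; it reports no verdict.
The state is a dict: "time_s": time; "qpos": joint angles; "joint_velocities": joint speeds; "effort": joint torques, N m; "tool_pos": TCP position; "tool_rot": TCP orientation; "force": force on the tool from outside, world axes, zero at the start; "wrist_torque": the same for the moment, N m; "grip_width": finger opening in m.
Only numpy, scipy, OpenCV 4.12 (cv2) and the standard library are available. Lean on these libraries where they do the work, as an engineer would, in place of code of your own. Each camera call takes 0.05 s, during which the arm holds its last target.

## Working session

There is one attempt and no reset: what is moved stays moved. The work goes in short steps, Python scripts to look and compute and a tool call to move; the robot and the scene stay as the last step left them, time stands still between calls to the robot, and variables do not carry over. Pictures are saved under pics/ and viewed, and the job is handed in when it is done.

Besides the shell and the picture viewer there is one more tool, called after "Call:" as name(argument=value, ...), one argument or row to a line, values as JSON. carry_out: Moves the arm, as the interface text tells. Its arguments: {"type":"object","properties":{"increments":{"type":"array"},"grip_force":{"type":"number"}},"required":["increments"]}

```bash
mkdir -p pics; python3 - <<'E'
from cell import env
import cv2,numpy as np
o=env.get_obs();print({k:np.round(v,3).tolist() for k,v in o.items()})
for n in ["scene","top"]:
    p,d=env.read_camera(n);c=env.get_calibration(n)
    cv2.imwrite(f"pics/{n}0.png",p[:,:,::-1]);np.save(f"pics/{n}0_d.npy",d);np.save(f"pics/{n}0.npy",p)
    print(n,np.round(c["K"],1).tolist(),np.round(c["camera_from_world"],4).tolist())
print(np.round(env.get_calibration("wrist")["T_tool_cam"],4).tolist())
E
```

```text
{'time_s': 0.0, 'qpos': [-76.14, 18.439, -4.014, 83.175, 1.296, 78.542, -3.26], 'joint_velocities': [0.024, -0.059, 0.079, -0.119, -0.081, 0.016, 0.062], 'effort': [0.001, -49.129, -0.404, -31.253, -0.064, 0.044, 0.0], 'tool_pos': [0.147, 0.633, 0.404], 'tool_rot': [179.993, 0.11, 76.95], 'force': [0.497, -0.052, 0.201], 'wrist_torque': [0.05, -0.09, 0.019], 'grip_width': 0.087}
scene [[485.9, 0.0, 322.2], [0.0, 485.9, 200.1], [0.0, 0.0, 1.0]] [[-0.2711, 0.9625, -0.0078, 0.0391], [0.7908, 0.2181, -0.5718, -0.3777], [-0.5487, -0.1612, -0.8203, 1.8005], [0.0, 0.0, 0.0, 1.0]]
top [[417.2, 0.0, 319.4], [0.0, 417.2, 194.4], [0.0, 0.0, 1.0]] [[0.003, -0.9997, 0.0249, 0.0811], [-0.996, -0.0052, -0.0892, 0.5413], [0.0893, -0.0245, -0.9957, 1.3314], [0.0, 0.0, 0.0, 1.0]]
[[1.0, 0.0, 0.0003, 0.0003], [-0.0001, 0.9642, 0.2653, -0.0722], [-0.0002, -0.2653, 0.9642, 0.0202], [0.0, 0.0, 0.0, 1.0]]
```

View pics/scene0.png

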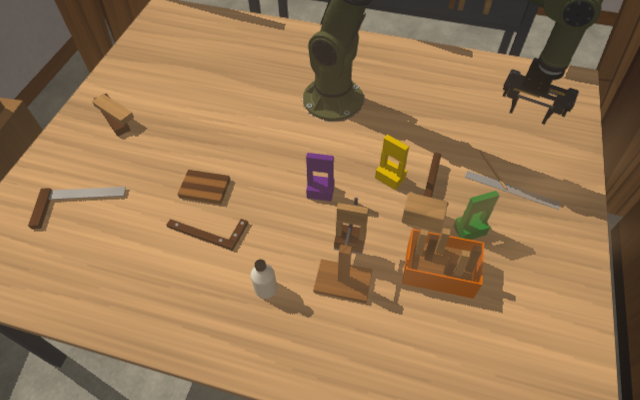

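View pics/top0.png

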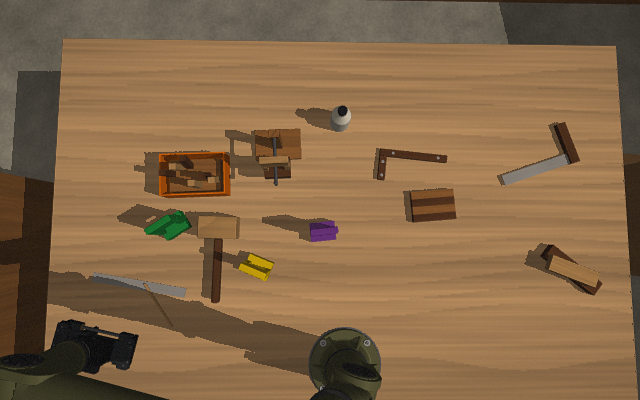

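```bash
python3 - <<'E'
import cv2
a=cv2.imread("pics/top0.png")[100:260,200:480];b=cv2.imread("pics/scene0.png")[130:310,150:420]
cv2.imwrite("pics/topc.png",cv2.resize(a,None,fx=2.85,fy=2.85,interpolation=cv2.INTER_CUBIC))
cv2.imwrite("pics/scenec.png",cv2.resize(b,None,fx=2.9,fy=2.9,interpolation=cv2.INTER_CUBIC))
E
```

```text
(no output)
```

View pics/topc.png

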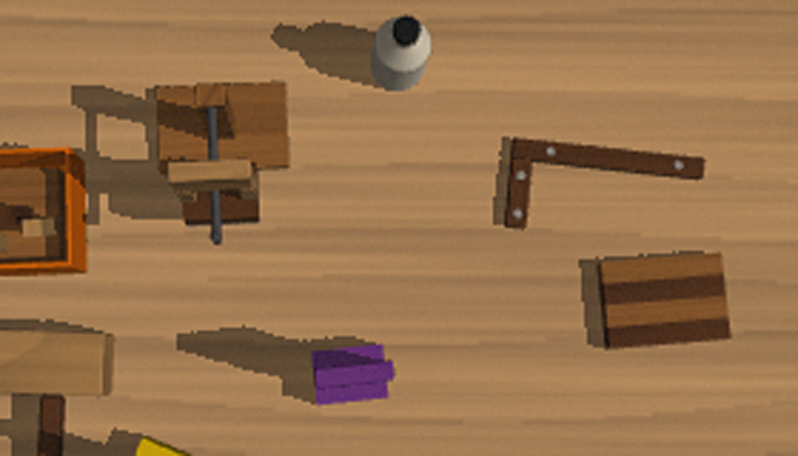

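View pics/scenec.png

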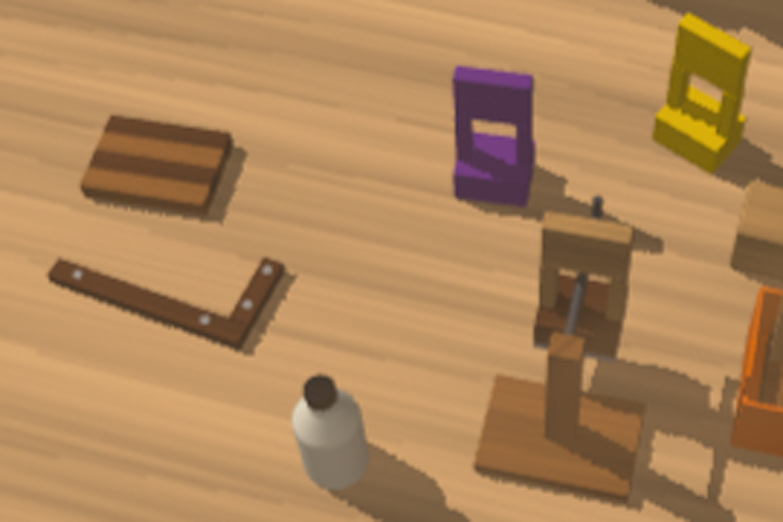

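```bash
cat > h.py <<'E'
import numpy as np,cv2
from cell import env
def cloud(d,K,T):
    v,u=np.mgrid[0:d.shape[0],0:d.shape[1]]
    pc=np.stack([(u-K[0,2])/K[0,0]*d,(v-K[1,2])/K[1,1]*d,d],-1)
    R=T[:3,:3];t=T[:3,3]
    return (pc-t)@R   # R^T(p-t)
def ray(uv,K,T,z):
    uv=np.atleast_2d(uv).astype(float);R=T[:3,:3];c=-R.T@T[:3,3]
    r=np.c_[(uv[:,0]-K[0,2])/K[0,0],(uv[:,1]-K[1,2])/K[1,1],np.ones(len(uv))]@R
    return c+r*((z-c[2])/r[:,2])[:,None]
def proj(P,K,T):
    q=np.atleast_2d(P)@T[:3,:3].T+T[:3,3];return np.c_[q[:,0]/q[:,2]*K[0,0]+K[0,2],q[:,1]/q[:,2]*K[1,1]+K[1,2]]
E
python3 - <<'E'
from h import *
for n in ["top","scene"]:
    d=np.load(f"pics/{n}0_d.npy");c=env.get_calibration(n);K,T=c["K"],c["camera_from_world"]
    P=cloud(d,K,T)
    print(n,"bench z",np.median(P[...,2][(d>0)&(abs(P[...,2])<.02)]))
    z=P[...,2].copy();z[d==0]=0
    for lo,hi in [(.011,.03)]:
        m=((z>lo)&(z<hi)&(P[...,0]>.2)&(P[...,0]<.75)&(P[...,1]<.05)&(P[...,1]>-.4)).astype(np.uint8)
        k,l,s,ce=cv2.connectedComponentsWithStats(m)
        for i in range(1,k):
            if s[i,4]<100: continue
            q=P[l==i];r=cv2.minAreaRect(q[:,:2].astype(np.float32))
            print(s[i].tolist(),np.round(np.median(q[:,2]),4),"rect",np.round(r[0],4),np.round(r[1],4),round(r[2],2))
    m=((z>.1)&(z<.26)&(P[...,0]>.3)&(P[...,0]<.8)&(P[...,1]>.0)&(P[...,1]<.25)).astype(np.uint8)
    k,l,s,ce=cv2.connectedComponentsWithStats(m)
    for i in range(1,k):
        if s[i,4]<20: continue
        q=P[l==i];print(s[i].tolist(),np.round(q.mean(0),4),np.round(np.percentile(q,[2,98],axis=0),3).tolist())
E
```

```text
top bench z -0.0008373442008008789
[378, 148, 69, 32, 591] 0.0153 rect [ 0.6347 -0.2226] [0.2241 0.1046] 84.09
[410, 189, 47, 34, 1315] 0.021 rect [ 0.5085 -0.2881] [0.1001 0.1427] 4.93
[332, 106, 16, 18, 205] [0.7783 0.0217 0.1253] [[0.76, 0.001, 0.101], [0.798, 0.044, 0.152]]
[261, 129, 30, 57, 796] [0.6266 0.2135 0.1771] [[0.566, 0.177, 0.105], [0.713, 0.248, 0.246]]
[310, 227, 28, 9, 194] [0.4225 0.0746 0.1766] [[0.411, 0.037, 0.172], [0.434, 0.111, 0.181]]
[262, 270, 7, 5, 28] [0.3041 0.2434 0.1526] [[0.3, 0.238, 0.108], [0.308, 0.249, 0.179]]
scene bench z -0.0005644942279066863
[178, 170, 52, 33, 1203] 0.0213 rect [ 0.511  -0.2902] [0.1069 0.1446] 5.0
[167, 219, 81, 31, 702] 0.0159 rect [ 0.6397 -0.2245] [0.2286 0.1046] 84.67
[382, 137, 7, 20, 78] [0.3076 0.2437 0.142 ] [[0.301, 0.237, 0.102], [0.312, 0.25, 0.177]]
[306, 153, 28, 25, 529] [0.432  0.075  0.1517] [[0.417, 0.036, 0.105], [0.441, 0.113, 0.181]]
[334, 198, 33, 73, 1440] [0.6443 0.2144 0.1714] [[0.567, 0.178, 0.104], [0.72, 0.248, 0.246]]
[255, 260, 18, 20, 189] [0.7874 0.0255 0.1304] [[0.769, 0.005, 0.101], [0.799, 0.043, 0.153]]
```

Call:
carry_out(
  increments=[
    [0.05,-0.03,0.04,-8,0],
    [0.1,-0.07,0.08,-16,0],
    [0.13,-0.11,0.08,-24,0],
    [0.16,-0.15,0.08,-32,0],
    [0.19,-0.19,0.08,-40,0],
    [0.22,-0.23,0.08,-48,0],
    [0.25,-0.27,0.08,-56,0],
    [0.28,-0.31,0.08,-64,0],
    [0.31,-0.35,0.08,-72,0],
    [0.33,-0.39,0.08,-80,0],
    [0.35,-0.43,0.08,-88,0],
    [0.36,-0.48,0.08,-96,0],
    [0.37,-0.53,0.08,-104,0],
    [0.37,-0.58,0.08,-112,0],
    [0.37,-0.63,0.08,-120,0],
    [0.37,-0.68,0.08,-128,0],
    [0.37,-0.73,0.08,-136,0],
    [0.36,-0.77,0.08,-144,0],
    [0.35,-0.81,0.08,-152,0],
    [0.34,-0.85,0.08,-160,0],
  ],
)

```text
time_s: 2.1
tool_pos: [0.4866, -0.2161, 0.4846]
tool_rot: [180.0, 0.0, -83.4]
force: [0.3, -0.8, 0.1]
grip_width: 0.0437
```

```bash
cat >> h.py <<'E'
from scipy.spatial.transform import Rotation as Rot
def wristT():
    o=env.get_obs();p,d=env.read_camera("wrist");c=env.get_calibration("wrist")
    W=np.eye(4);W[:3,:3]=Rot.from_euler("xyz",o["tool_rot"],degrees=True).as_matrix();W[:3,3]=o["tool_pos"]
    return p,d,c["K"],np.linalg.inv(W@c["T_tool_cam"])
def rects(P,d,lo,hi,x0,x1,y0,y1,minn=100):
    z=P[...,2].copy();z[d==0]=0
    m=((z>lo)&(z<hi)&(P[...,0]>x0)&(P[...,0]<x1)&(P[...,1]>y0)&(P[...,1]<y1)).astype(np.uint8)
    k,l,s,ce=cv2.connectedComponentsWithStats(m)
    for i in range(1,k):
        if s[i,4]<minn: continue
        q=P[l==i];r=cv2.minAreaRect(q[:,:2].astype(np.float32))
        print(s[i].tolist(),"z",np.round(np.median(q[:,2]),4),"rect",np.round(r[0],4),np.round(r[1],4),round(r[2],2))
E
python3 - <<'E'
from h import *
p,d,K,T=wristT();cv2.imwrite("pics/w1.png",p[:,:,::-1]);np.savez("pics/w1.npz",p=p,d=d,K=K,T=T)
P=cloud(d,K,T);print(np.median(P[...,2][(d>0)&(abs(P[...,2])<.01)]))
rects(P,d,.010,.03,.2,.75,-.45,.05)
E
```

```text
-0.00015658784437853446
[255, 15, 172, 85, 4390] z 0.0157 rect [ 0.6349 -0.2246] [0.2257 0.1039] 84.44
[324, 135, 99, 70, 6257] z 0.0218 rect [ 0.508  -0.2898] [0.1001 0.1406] 4.93
[142, 179, 21, 40, 294] z 0.0202 rect [0.4282 0.034 ] [0.0614 0.0132] 18.25
```

View pics/w1.png

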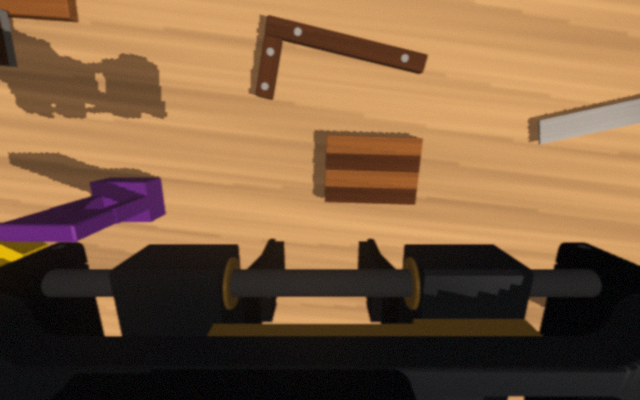

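Call:
carry_out(
  increments=[
    [-0.03,-0.04,0,-1,-1],
    [-0.054,-0.079,0,-2,-1],
    [-0.054,-0.079,-0.05,-2,-1],
    [-0.054,-0.079,-0.1,-2,-1],
    [-0.054,-0.079,-0.15,-2,-1],
    [-0.054,-0.079,-0.19,-2,-1],
    [-0.054,-0.079,-0.23,-2,-1],
    [-0.054,-0.079,-0.26,-2,-1],
    [-0.054,-0.079,-0.28,-2,-1],
    [-0.054,-0.079,-0.29,-2,-1],
    [-0.054,-0.079,-0.295,-2,-1],
    [-0.054,-0.079,-0.295,-2,-1],
    [-0.054,-0.079,-0.295,-2,-1],
  ],
)

```text
time_s: 3.45
tool_pos: [0.434, -0.2935, 0.1908]
tool_rot: [-179.9, -0.0, -85.0]
force: [0.1, -0.1, 0.2]
grip_width: 0.0871
```

```bash
python3 - <<'E'
from h import *
p,d,K,T=wristT();cv2.imwrite("pics/w2.png",p[:,:,::-1])
o=env.get_obs();print(o["tool_pos"],o["tool_rot"],o["force"],o["qpos"])
E
```

```text
[ 0.43400169 -0.29352368  0.19090984] [-1.79885376e+02 -4.70620437e-02 -8.50380188e+01] [0.84789445 0.67063338 0.27033493] [-11.03284128  20.79635818  48.48329567 115.01309049 -19.65293187
  52.4087959  -37.25209601]
```

View pics/w2.png

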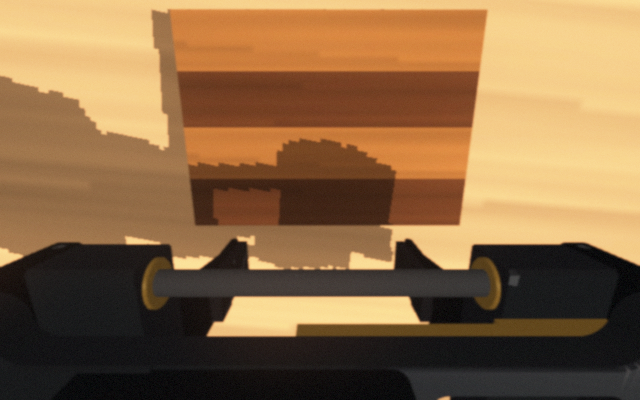

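Call:
carry_out(
  increments=[
    [0.005,0,0,0,-1],
    [0.01,0.001,0,0,-1],
    [0.013,0.001,0,0,-1],
    [0.016,0.001,0,0,-1],
    [0.02,0.0015,0,-0.5,-1],
    [0.024,0.002,0,-1,-1],
    [0.028,0.0025,0,-1.4,-1],
    [0.032,0.003,0,-1.9,-1],
    [0.036,0.0035,0,-2.3,-1],
    [0.04,0.004,0,-2.8,-1],
    [0.044,0.0045,0,-3.2,-1],
    [0.048,0.005,0,-3.7,-1],
    [0.052,0.0055,0,-4.1,-1],
    [0.056,0.006,0,-4.6,-1],
    [0.06,0.0065,0,-5,-1],
    [0.064,0.007,0,-5.5,-1],
    [0.068,0.007,0,-6,-1],
    [0.072,0.0075,0,-6.4,-1],
    [0.072,0.0075,0,-6.4,-1],
  ],
)

```text
time_s: 5.4
tool_pos: [0.5063, -0.2856, 0.1899]
tool_rot: [-179.9, -0.0, -91.4]
force: [0.8, -0.4, 0.5]
grip_width: 0.0871
```

```bash
python3 - <<'E'
from h import *
p,d,K,T=wristT();cv2.imwrite("pics/w3.png",p[:,:,::-1])
P=cloud(d,K,T);rects(P,d,.018,.03,.3,.75,-.45,.05)
o=env.get_obs();print(o["tool_pos"],o["tool_rot"],o["force"],o["qpos"])
E
```

```text
[173, 40, 312, 229, 59833] z 0.0218 rect [ 0.5615 -0.2903] [0.1414 0.1135] 88.48
[ 0.50607601 -0.28572544  0.1900351 ] [-1.79938088e+02 -3.19530256e-02 -9.14317585e+01] [-1.06202403  0.39323631 -0.13764944] [-11.40894304  27.91465123  46.66761374 106.96461187 -24.40331815
  55.52330902 -45.33624435]
```

View pics/w3.png

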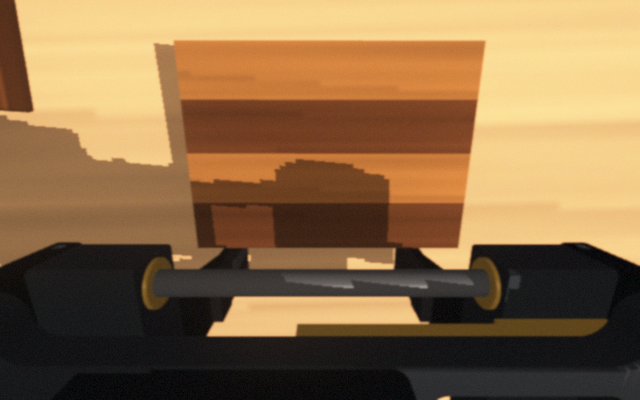

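Call:
carry_out(
  increments=[
    [0.004,0.0005,0,-0.5,-1],
    [0.008,0.001,0,-1,-1],
    [0.012,0.0015,0,-1.5,-1],
    [0.016,0.002,0,-2,-1],
    [0.02,0.0025,0,-2.5,-1],
    [0.024,0.003,0,-3,-1],
    [0.028,0.0035,0,-3.5,-1],
    [0.031,0.004,0,-3.9,-1],
    [0.034,0.004,0,-4.1,-1],
    [0.034,0.004,0,-4.1,-1],
    [0.034,0.004,0,-4.1,-1],
  ],
)

```text
time_s: 6.55
tool_pos: [0.5401, -0.2814, 0.1898]
tool_rot: [-179.9, -0.0, -95.5]
force: [-0.6, 0.7, -0.0]
grip_width: 0.0869
```

```bash
python3 - <<'E'
from h import *
p,d,K,T=wristT();cv2.imwrite("pics/w4.png",p[:,:,::-1])
P=cloud(d,K,T);rects(P,d,.018,.03,.3,.75,-.45,.05)
o=env.get_obs();print(o["tool_pos"],o["tool_rot"],o["force"],o["qpos"])
E
```

```text
[172, 40, 313, 229, 59707] z 0.0218 rect [ 0.5949 -0.2899] [0.1415 0.1133] 84.28
[ 0.54004467 -0.28142598  0.18981694] [-1.79917927e+02 -4.67757844e-03 -9.55241613e+01] [ 0.59623557 -0.9222898   0.70848685] [-11.62878572  31.21752432  46.25124113 102.90278273 -26.47744066
  57.2290141  -50.31772322]
```

View pics/w4.png

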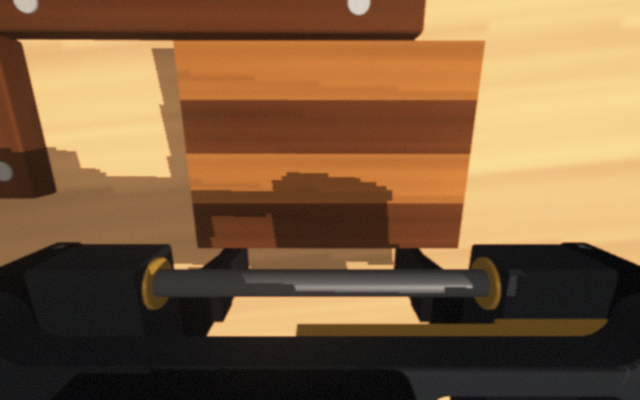

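Call:
carry_out(
  increments=[
    [-0.01,-0.001,0,0,-1],
    [-0.02,-0.001,0.01,0,-1],
    [-0.025,-0.01,0.05,8,0],
    [-0.025,-0.03,0.06,16,0],
    [-0.02,-0.05,0.06,24,0],
    [0,-0.08,0.06,32,0],
    [0.02,-0.1,0.06,40,0],
    [0.04,-0.106,0.06,48,0],
    [0.052,-0.106,0.06,56,0],
    [0.052,-0.106,0.06,64,0],
    [0.052,-0.106,0.06,72,0],
    [0.052,-0.106,0.06,80,0],
    [0.052,-0.106,0.06,86,0],
    [0.052,-0.106,0.05,90,0],
    [0.052,-0.106,0.03,90,0],
    [0.052,-0.106,0.01,90,0],
    [0.052,-0.106,0,90,0],
    [0.052,-0.106,0,90,0],
  ],
)

```text
time_s: 8.4
tool_pos: [0.5905, -0.3873, 0.188]
tool_rot: [-179.9, 0.2, -5.6]
force: [-1.0, 0.3, 0.3]
grip_width: 0.0433
```

```bash
python3 - <<'E'
from h import *
p,d,K,T=wristT();cv2.imwrite("pics/w5.png",p[:,:,::-1])
P=cloud(d,K,T);rects(P,d,.018,.03,.3,.75,-.45,.05)
o=env.get_obs();print(o["tool_pos"],o["tool_rot"],o["force"],o["qpos"])
E
```

```text
[208, 0, 233, 222, 46990] z 0.0218 rect [ 0.5988 -0.3107] [0.1    0.1013] 84.25
[261, 245, 21, 24, 225] z 0.0243 rect [ 0.5672 -0.3776] [0.0064 0.0153] 30.62
[360, 246, 23, 23, 227] z 0.0244 rect [ 0.6146 -0.3821] [0.0153 0.0066] 46.13
[ 0.59099796 -0.38767634  0.18936655] [-1.79987204e+02  5.95200874e-02 -5.56297725e+00] [ 0.22628186 -0.12905596 -0.82262947] [ 11.71881252  36.82726772  27.20740186  86.91229978 -18.2836631
  60.76720333  37.70578792]
```

View pics/w5.png

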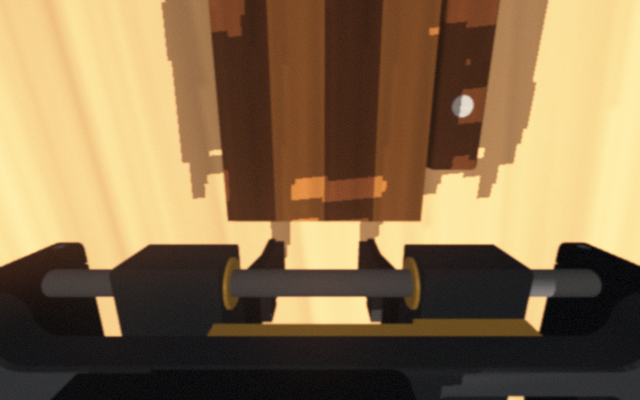

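Call:
carry_out(
  increments=[
    [0.0005,0.006,0,0,0],
    [0.001,0.011,0,0,0],
    [0.0015,0.015,0,0,0],
    [0.002,0.019,0,0,0],
    [0.0025,0.024,0,0,0],
    [0.003,0.029,0,0,0],
    [0.0035,0.034,0,0,0],
    [0.004,0.039,0,0,0],
    [0.0045,0.044,0,0,0],
    [0.005,0.049,0,0,0],
    [0.0055,0.054,0,0,0],
    [0.006,0.059,0,0,0],
    [0.006,0.064,0,0,0],
    [0.0065,0.069,0,0,0],
    [0.007,0.074,0,0,0],
    [0.0075,0.079,0,0,0],
    [0.008,0.084,0,0,0],
    [0.0085,0.089,0,0,0],
    [0.009,0.092,0,0,0],
    [0.009,0.094,0,0,0],
  ],
)

```text
time_s: 10.45
tool_pos: [0.6006, -0.2931, 0.1897]
tool_rot: [-180.0, 0.0, -5.5]
force: [0.8, -2.7, 2.0]
grip_width: 0.0437
```

```bash
python3 - <<'E'
from h import *
p,d,K,T=wristT();cv2.imwrite("pics/w6.png",p[:,:,::-1])
o=env.get_obs();print(o["tool_pos"],o["tool_rot"],o["force"],o["qpos"])
p,d=env.read_camera("top");c=env.get_calibration("top")
cv2.imwrite("pics/t6.png",cv2.resize(p[120:240,340:480,::-1],None,fx=5,fy=5,interpolation=cv2.INTER_CUBIC))
E
```

```text
[ 0.60061684 -0.29287006  0.18963267] [-1.79964121e+02  6.03225881e-03 -5.51501194e+00] [ 0.07580102 -1.42095938  2.32236954] [  3.35783846  32.54769663  26.92381967  93.25599468 -16.68761131
  58.23434923  29.99108788]
```

View pics/w6.png

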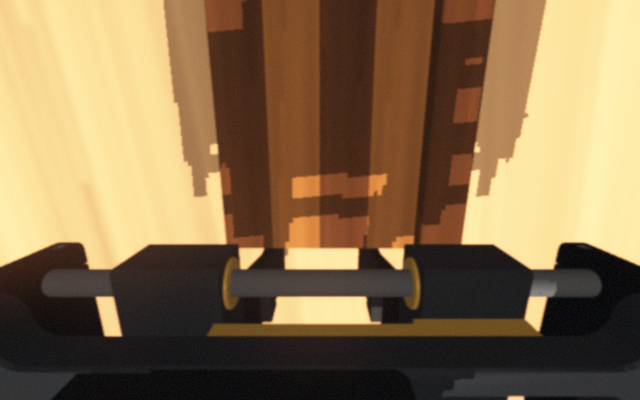

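View pics/t6.png

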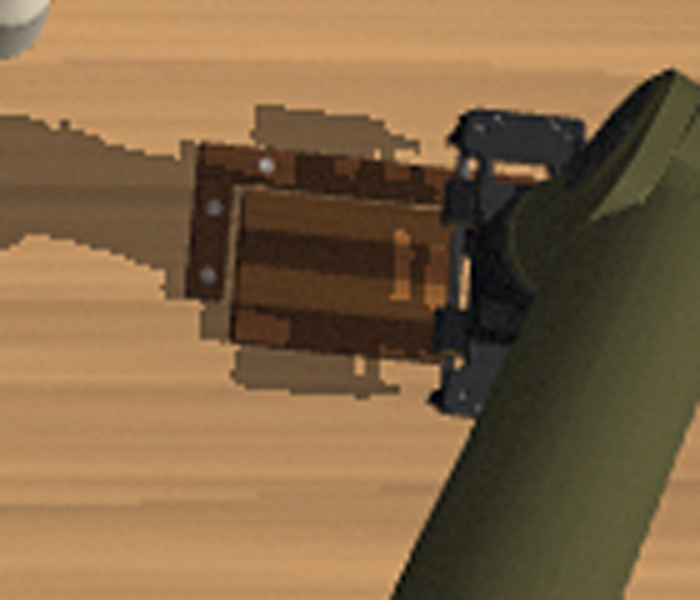

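Call:
carry_out(
  increments=[
    [0.0002,0.0015,0,0,0],
    [0.0003,0.003,0,0,0],
    [0.0004,0.0045,0,0,0],
    [0.0005,0.006,0,0,0],
    [0.0005,0.006,0,0,0],
  ],
)

```text
time_s: 11.05
tool_pos: [0.6009, -0.2872, 0.1896]
tool_rot: [-180.0, 0.0, -5.5]
force: [-0.3, -0.8, 1.1]
grip_width: 0.0435
```

Call:
carry_out(
  increments=[
    [0.0001,0.001,0,0,0],
    [0.0002,0.002,0,0,0],
    [0.0002,0.002,0,0,0],
  ],
)

```text
time_s: 11.35
tool_pos: [0.6011, -0.2853, 0.1896]
tool_rot: [-180.0, 0.0, -5.5]
force: [-0.0, -1.6, -0.6]
grip_width: 0.0432
```

Call:
carry_out(
  increments=[
    [0.0001,0.001,0,0,0],
    [0.0002,0.002,0,0,0],
    [0.0002,0.002,0,0,0],
  ],
)

```text
time_s: 11.65
tool_pos: [0.6008, -0.2847, 0.1897]
tool_rot: [179.9, 0.0, -5.6]
force: [-0.5, -5.4, -1.8]
grip_width: 0.0435
```

```bash
python3 - <<'E'
from h import *
o=env.get_obs();print(o["tool_pos"],o["tool_rot"],o["force"])
p,d=env.read_camera("top");c=env.get_calibration("top")
cv2.imwrite("pics/t7.png",cv2.resize(p[140:200,370:450,::-1],None,fx=9,fy=9,interpolation=cv2.INTER_CUBIC))
E
```

```text
[ 0.60076063 -0.2847338   0.18968261] [ 1.79909994e+02  2.30222158e-02 -5.61212887e+00] [-0.47451503 -5.35666819 -1.7534566 ]
```

View pics/t7.png

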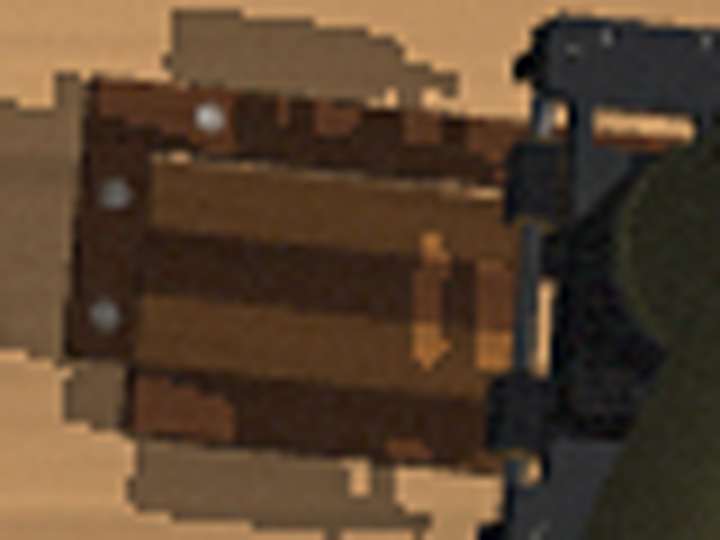

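Call:
carry_out(
  increments=[
    [-0.001,-0.01,0,0,0],
    [-0.002,-0.02,0.005,0,0],
    [-0.002,-0.025,0.04,-4,-0.5],
    [-0.01,-0.02,0.07,-12,-1],
    [-0.03,0,0.07,-20,-1],
    [-0.05,0.03,0.07,-28,-1],
    [-0.066,0.06,0.07,-36,-1],
    [-0.066,0.085,0.07,-44,-1],
    [-0.066,0.085,0.07,-52,-1],
    [-0.066,0.085,0.07,-60,-1],
    [-0.066,0.085,0.07,-68,-1],
    [-0.066,0.085,0.07,-76,-1],
    [-0.066,0.085,0.07,-84,-1],
    [-0.066,0.085,0.06,-90,-1],
    [-0.066,0.085,0.03,-90,-1],
    [-0.066,0.085,0.01,-90,-1],
    [-0.066,0.085,0,-90,-1],
    [-0.066,0.085,0,-90,-1],
  ],
)

```text
time_s: 13.5
tool_pos: [0.535, -0.1985, 0.1889]
tool_rot: [179.9, 0.0, -95.6]
force: [-0.9, 1.0, 0.3]
grip_width: 0.0869
```

```bash
python3 - <<'E'
from h import *
p,d,K,T=wristT();cv2.imwrite("pics/w8.png",p[:,:,::-1])
P=cloud(d,K,T);rects(P,d,.0195,.03,.3,.75,-.45,.05)
o=env.get_obs();print(o["tool_pos"],o["tool_rot"],o["force"],o["qpos"])
E
```

```text
[157, 7, 323, 220, 64566] z 0.0218 rect [ 0.6083 -0.2039] [0.1412 0.1009] 84.25
[218, 247, 25, 22, 250] z 0.0247 rect [ 0.5463 -0.1534] [0.0154 0.0068] 32.2
[399, 247, 25, 22, 241] z 0.0244 rect [ 0.5376 -0.2436] [0.0069 0.0155] 47.4
[ 0.53550476 -0.19883414  0.18998137] [ 1.79985748e+02  1.10832016e-02 -9.55591377e+01] [ 0.64948578 -0.08900724  1.02140932] [-18.1154844   25.45784437  42.94641385 108.26621168 -21.10800411
  54.44142857 -60.97353217]
```

View pics/w8.png

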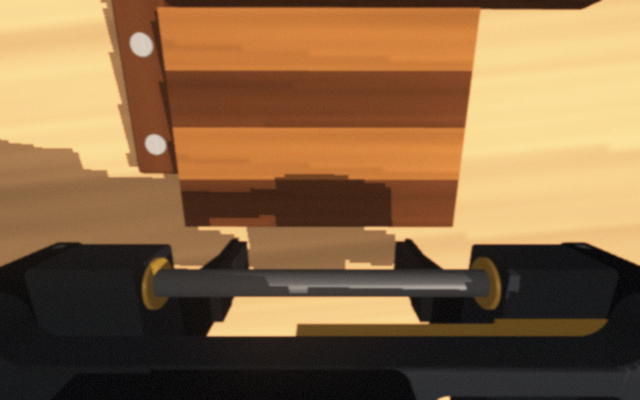

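Call:
carry_out(
  increments=[
    [0.004,-0.0004,0,0,-1],
    [0.007,-0.0007,0,0,-1],
    [0.009,-0.0009,0,0,-1],
    [0.011,-0.001,0,0,-1],
    [0.0125,-0.0012,0,0,-1],
    [0.014,-0.0013,0,0,-1],
    [0.015,-0.0014,0,0,-1],
    [0.015,-0.0014,0,0,-1],
  ],
)

```text
time_s: 14.35
tool_pos: [0.5502, -0.2002, 0.1896]
tool_rot: [180.0, -0.0, -95.6]
force: [-3.1, -0.4, 1.3]
grip_width: 0.0871
```

Call:
carry_out(
  increments=[
    [0.001,-0.0001,0,0,-1],
    [0.002,-0.0002,0,0,-1],
    [0.002,-0.0002,0,0,-1],
  ],
)

```text
time_s: 14.65
tool_pos: [0.5525, -0.2004, 0.1897]
tool_rot: [-180.0, -0.0, -95.5]
force: [-1.7, -0.8, -0.4]
grip_width: 0.0868
```

Call:
carry_out(
  increments=[
    [0.001,-0.0001,0,0,-1],
    [0.001,-0.0001,0,0,-1],
  ],
)

```text
time_s: 14.85
tool_pos: [0.5533, -0.2005, 0.1897]
tool_rot: [180.0, -0.0, -95.6]
force: [-1.9, -0.8, -1.1]
grip_width: 0.0871
```

Call:
carry_out(
  increments=[
    [0.001,-0.0001,0,0,-1],
    [0.001,-0.0001,0,0,-1],
  ],
)

```text
time_s: 15.05
tool_pos: [0.5537, -0.2006, 0.1896]
tool_rot: [179.9, 0.0, -95.6]
force: [-4.9, 0.5, 3.0]
grip_width: 0.0871
```

Call:
carry_out(
  increments=[
    [0.001,-0.0001,0,0,-1],
    [0.001,-0.0001,0,0,-1],
  ],
)

```text
time_s: 15.25
tool_pos: [0.5541, -0.2007, 0.1896]
tool_rot: [179.8, 0.1, -95.6]
force: [-7.1, 0.9, 4.9]
grip_width: 0.0872
```

```bash
python3 - <<'E'
from h import *
p,d,K,T=wristT();cv2.imwrite("pics/w9.png",p[:,:,::-1])
p,d=env.read_camera("top");c=env.get_calibration("top")
cv2.imwrite("pics/t9.png",cv2.resize(p[140:200,370:450,::-1],None,fx=9,fy=9,interpolation=cv2.INTER_CUBIC))
E
```

```text
(no output)
```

View pics/w9.png

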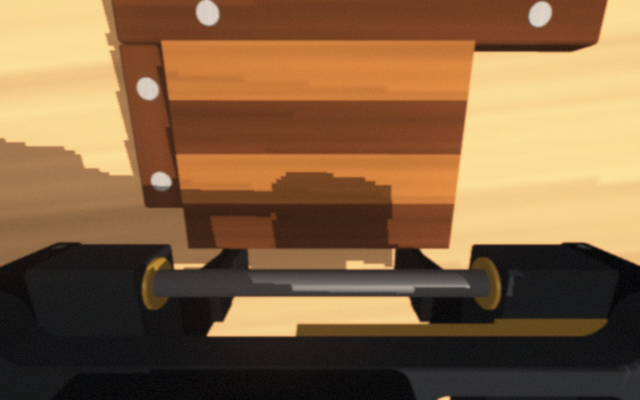

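View pics/t9.png

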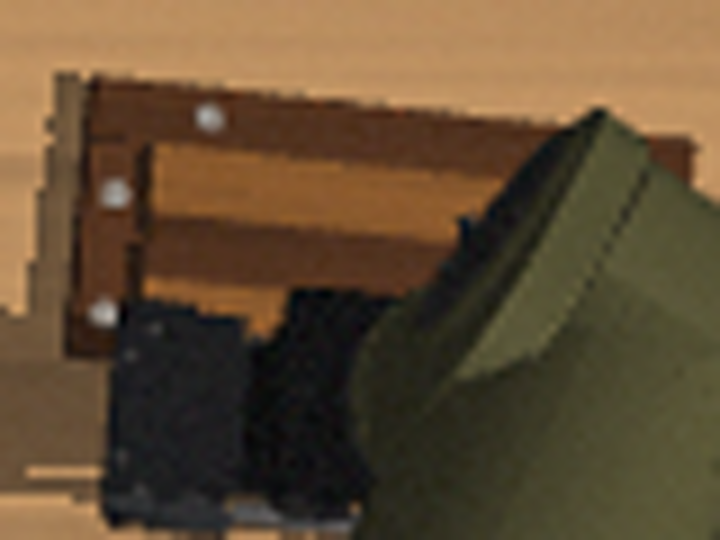

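Call:
carry_out(
  increments=[
    [-0.008,0.0008,0,0,-1],
    [-0.016,0.0016,0.005,0,-1],
    [-0.02,0,0.04,4,-0.5],
    [-0.02,-0.02,0.08,12,0],
    [-0.01,-0.05,0.12,20,0],
    [0.02,-0.08,0.16,28,0],
    [0.04,-0.1,0.2,36,0],
    [0.05,-0.11,0.2,44,0],
    [0.05,-0.11,0.2,52,0],
    [0.05,-0.11,0.2,60,0],
    [0.05,-0.11,0.2,68,0],
    [0.05,-0.11,0.2,76,0],
    [0.05,-0.11,0.2,84,0],
    [0.05,-0.11,0.2,90,0],
    [0.05,-0.11,0.2,90,0],
    [0.05,-0.11,0.2,90,0],
  ],
)

```text
time_s: 16.95
tool_pos: [0.6053, -0.3105, 0.3904]
tool_rot: [180.0, -0.1, -5.7]
force: [-0.5, 0.3, 0.5]
grip_width: 0.0435
```

```bash
python3 - <<'E'
from h import *
o=env.get_obs();print(o["tool_pos"],o["tool_rot"],o["force"])
p,d,K,T=wristT();cv2.imwrite("pics/w10.png",p[:,:,::-1])
P=cloud(d,K,T);rects(P,d,.0192,.03,.3,.75,-.45,.05);rects(P,d,.010,.0185,.3,.75,-.45,.05)
E
```

```text
[ 0.60525223 -0.31051503  0.39035116] [ 1.79993845e+02 -7.95120595e-02 -5.69131183e+00] [-0.54769947  0.27217615  0.53615259]
[271, 27, 96, 135, 12192] z 0.0218 rect [ 0.6139 -0.2045] [0.1393 0.1002] 84.37
[291, 3, 99, 207, 6043] z 0.0158 rect [ 0.635  -0.2246] [0.2243 0.1035] 84.59
```

View pics/w10.png

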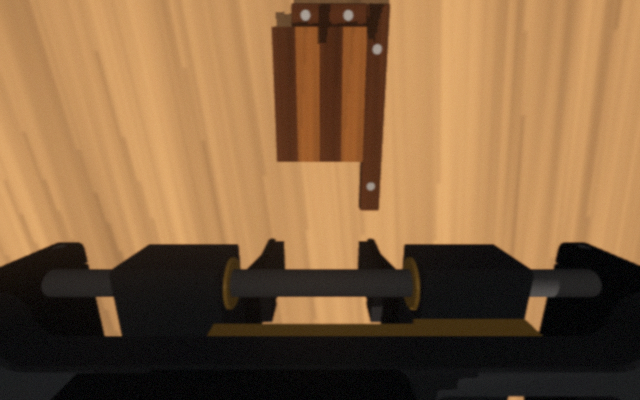

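Call:
carry_out(
  increments=[
    [0,0,-0.05,0,0],
    [0,0,-0.1,0,0],
    [0,0,-0.14,0,0],
    [0,0,-0.17,0,0],
    [0,0,-0.19,0,0],
    [0,0,-0.2,0,0],
    [0,0,-0.2,0,0],
    [0.0006,0.006,-0.2,0,0],
    [0.0012,0.012,-0.2,0,0],
    [0.0016,0.016,-0.2,0,0],
    [0.002,0.02,-0.2,0,0],
    [0.0022,0.022,-0.2,0,0],
    [0.0023,0.023,-0.2,0,0],
    [0.0023,0.023,-0.2,0,0],
  ],
)

```text
time_s: 18.4
tool_pos: [0.6076, -0.2875, 0.1898]
tool_rot: [180.0, -0.0, -5.5]
force: [-0.1, 0.9, 0.3]
grip_width: 0.0434
```

Call:
carry_out(
  increments=[
    [0.0001,0.001,0,0,0],
    [0.0002,0.002,0,0,0],
    [0.0002,0.002,0,0,0],
  ],
)

```text
time_s: 18.7
tool_pos: [0.6077, -0.2858, 0.1897]
tool_rot: [180.0, 0.0, -5.6]
force: [-0.1, 0.5, 0.7]
grip_width: 0.0436
```

Call:
carry_out(
  increments=[
    [0.0001,0.001,0,0,0],
    [0.0001,0.001,0,0,0],
  ],
)

```text
time_s: 18.9
tool_pos: [0.6076, -0.2855, 0.1898]
tool_rot: [179.9, -0.0, -5.6]
force: [0.0, -3.1, -1.1]
grip_width: 0.0438
```

Call:
carry_out(
  increments=[
    [0.0001,0.001,0,0,0],
    [0.0001,0.001,0,0,0],
  ],
)

```text
time_s: 19.1
tool_pos: [0.6074, -0.2852, 0.1899]
tool_rot: [179.9, -0.0, -5.6]
force: [-0.7, -5.0, -1.8]
grip_width: 0.0439
```

Call:
carry_out(
  increments=[
    [-0.001,-0.01,0,0,0],
    [-0.002,-0.02,0.005,0,0],
    [-0.002,-0.022,0.05,0,0],
    [-0.005,-0.01,0.1,0,0],
    [-0.01,0.02,0.15,0,0],
    [-0.02,0.06,0.2,0,0],
    [-0.04,0.1,0.24,0,0],
    [-0.06,0.14,0.28,0,0],
    [-0.08,0.18,0.31,0,0],
    [-0.1,0.22,0.33,0,0],
    [-0.1,0.26,0.33,0,0],
    [-0.1,0.3,0.33,0,0],
    [-0.1,0.34,0.33,0,0],
    [-0.1,0.36,0.33,0,0],
    [-0.1,0.36,0.33,0,0],
    [-0.1,0.36,0.33,0,0],
  ],
)

```text
time_s: 20.7
tool_pos: [0.5079, 0.0765, 0.5202]
tool_rot: [180.0, -0.0, -5.5]
force: [0.3, -0.2, -0.0]
grip_width: 0.0434
```

```bash
python3 - <<'E'
from h import *
o=env.get_obs();print(o["tool_pos"],o["tool_rot"],o["force"],o["qpos"])
p,d,K,T=wristT();cv2.imwrite("pics/w11.png",p[:,:,::-1])
P=cloud(d,K,T);rects(P,d,.238,.25,.5,.75,.1,.3,30);rects(P,d,.17,.21,.45,.75,.1,.3,10)
for n in ["top","scene"]:
    d=np.load(f"pics/{n}0_d.npy");c=env.get_calibration(n);print(n)
    P=cloud(d,c["K"],c["camera_from_world"]);rects(P,d,.237,.25,.5,.75,.1,.3,30);rects(P,d,.17,.21,.45,.75,.1,.3,10)
p,d=env.read_camera("top");c=env.get_calibration("top")
cv2.imwrite("pics/t11.png",p[:,:,::-1])
P=cloud(d,c["K"],c["camera_from_world"]);rects(P,d,.0192,.03,.4,.75,-.4,-.05);rects(P,d,.008,.0185,.4,.75,-.4,-.05)
E
```

```text
[0.50793932 0.07652109 0.52019505] [ 1.79994090e+02 -8.12499821e-03 -5.47646358e+00] [ 0.31251167 -0.18917386 -0.00845005] [-27.7762291   -0.56155473  16.173644    91.71897307   0.16448968
  88.81433186 -17.0831721 ]
[427, 0, 31, 86, 2258] z 0.2434 rect [0.6168 0.206 ] [0.0205 0.0622] 3.46
[352, 0, 85, 95, 1725] z 0.1881 rect [0.5862 0.2068] [0.063  0.0822] 15.45
[457, 14, 68, 42, 1577] z 0.1836 rect [0.6855 0.2186] [0.0622 0.0301] 2.97
top
[259, 156, 29, 9, 211] z 0.2428 rect [0.6169 0.216 ] [0.0207 0.077 ] 3.6
[269, 129, 10, 27, 151] z 0.1817 rect [0.679  0.2216] [0.0274 0.0761] 87.82
[261, 164, 28, 22, 120] z 0.1816 rect [0.5806 0.2148] [0.0551 0.0791] 3.12
scene
[337, 203, 32, 13, 237] z 0.2429 rect [0.6209 0.2154] [0.0239 0.0795] 4.41
[354, 198, 4, 8, 29] z 0.1952 rect [0.5629 0.2126] [0.0068 0.0093] 36.78
[336, 216, 32, 42, 426] z 0.1843 rect [0.6697 0.2265] [0.1026 0.0811] 12.87
[385, 156, 44, 35, 945] z 0.022 rect [ 0.6157 -0.2027] [0.14   0.1035] 84.43
[377, 149, 70, 31, 633] z 0.0148 rect [ 0.6376 -0.2228] [0.226  0.1035] 85.82
```

View pics/w11.png

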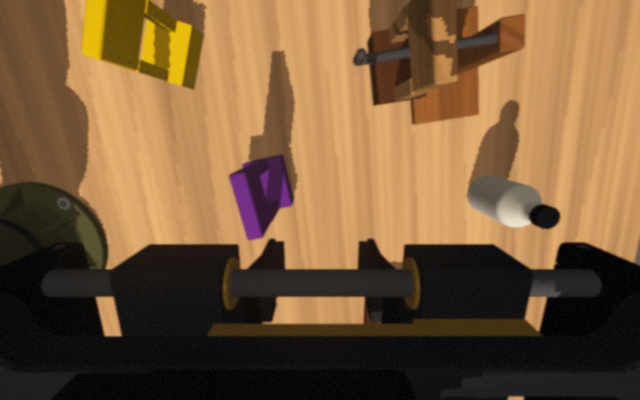

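View pics/t11.png

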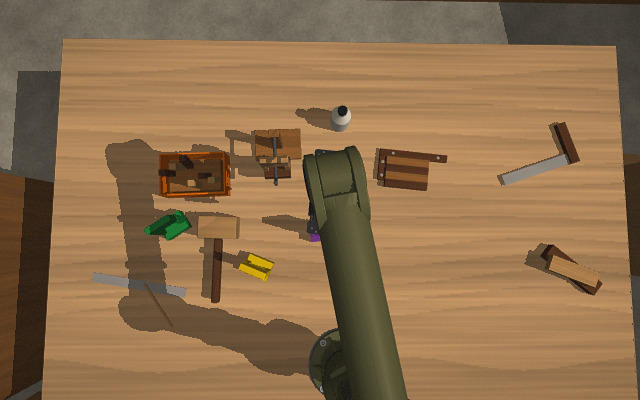

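Call:
carry_out(
  increments=[
    [0.04,0.025,0.02,4,0],
    [0.08,0.045,0.03,8,0],
    [0.109,0.065,0.03,9,0],
    [0.109,0.065,0.03,9,0],
    [0.109,0.065,0.03,9,0],
  ],
)

```text
time_s: 21.3
tool_pos: [0.6178, 0.1401, 0.5487]
tool_rot: [179.9, 0.1, 3.3]
force: [-0.8, -0.9, 0.2]
grip_width: 0.0436
```

```bash
python3 - <<'E'
from h import *
o=env.get_obs();print(o["tool_pos"],o["tool_rot"],o["force"])
p,d,K,T=wristT();cv2.imwrite("pics/w12.png",p[:,:,::-1])
P=cloud(d,K,T);rects(P,d,.235,.25,.5,.75,.1,.3,30);rects(P,d,.195,.215,.5,.6,.15,.3,10);rects(P,d,.172,.195,.5,.8,.15,.3,10)
E
```

```text
[0.61779489 0.14011212 0.54865528] [1.79901482e+02 1.17344886e-01 3.31688635e+00] [-0.75113241 -0.91093629  0.24541091]
[315, 81, 22, 89, 1846] z 0.2435 rect [0.6172 0.2145] [0.0192 0.0791] 3.04
[265, 122, 10, 10, 76] z 0.2033 rect [0.558  0.2117] [0.0088 0.0093] 3.2
[336, 113, 78, 28, 1116] z 0.1831 rect [0.6729 0.218 ] [0.086  0.0293] 3.91
[271, 122, 44, 10, 378] z 0.1789 rect [0.5815 0.2132] [0.0474 0.01  ] 3.23
```

View pics/w12.png

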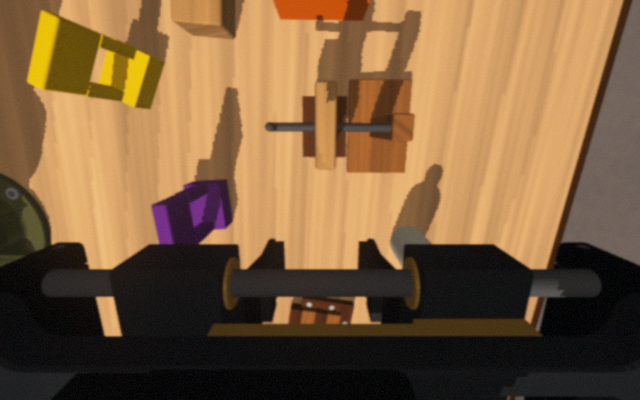

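Call:
carry_out(
  increments=[
    [0,0.035,0,0,0],
    [0,0.065,0,0,0],
    [0,0.075,-0.02,0,0],
    [0,0.075,-0.06,0,0],
    [0,0.075,-0.1,0,0],
    [0,0.075,-0.13,0,0],
    [0,0.075,-0.15,0,0],
    [0,0.075,-0.16,0,0],
    [0,0.075,-0.163,0,0],
    [0,0.075,-0.163,0,0],
  ],
)

```text
time_s: 22.35
tool_pos: [0.6171, 0.2157, 0.3881]
tool_rot: [-180.0, -0.1, 3.4]
force: [-0.2, 0.1, 0.1]
grip_width: 0.0435
```

```bash
python3 - <<'E'
from h import *
o=env.get_obs();print(o["tool_pos"],o["tool_rot"],o["force"],o["qpos"])
p,d,K,T=wristT();cv2.imwrite("pics/w13.png",p[:,:,::-1])
E
```

```text
[0.61710156 0.21572762 0.3880569 ] [-1.79973632e+02 -9.36261866e-02  3.40215612e+00] [-0.22543898  0.10094715  0.14151609] [-32.13886799  19.27012207  13.50778244  84.48785105  -4.54313423
  76.68017725 -14.9189312 ]
```

View pics/w13.png

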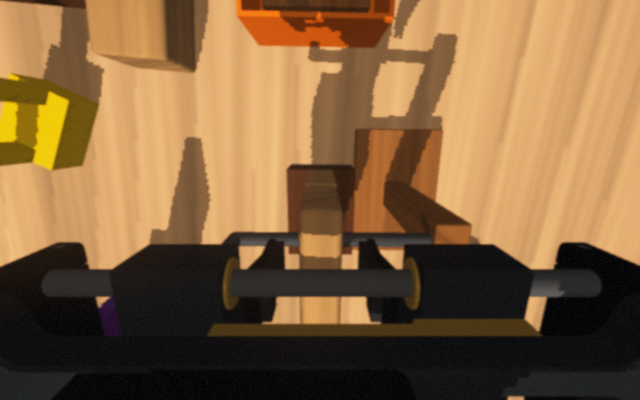

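Call:
carry_out(
  increments=[
    [0,0,-0.002,0,0.3],
    [0,0,-0.002,0,0.6],
    [0,0,-0.002,0,1],
    [0,0,-0.002,0,1],
    [0,0,-0.002,0,1],
    [0,0,-0.002,0,1],
  ],
  grip_force=35,
)

```text
time_s: 23.0
tool_pos: [0.617, 0.2164, 0.385]
tool_rot: [-180.0, -0.0, 3.5]
force: [-1.7, -0.8, 1.3]
grip_width: 0.0199
```

Call:
carry_out(
  increments=[
    [0,0,0.004,0,1],
    [0,0,0.01,0,1],
    [0,0,0.018,0,1],
    [0,0,0.026,0,1],
    [0,0,0.034,0,1],
    [0,0,0.042,0,1],
    [0,0,0.044,0,1],
    [0,0,0.044,0,1],
    [0,0,0.044,0,1],
  ],
)

```text
time_s: 23.9
tool_pos: [0.6169, 0.2164, 0.4285]
tool_rot: [180.0, 0.0, 3.5]
force: [0.1, -0.1, -6.1]
grip_width: 0.02
```

```bash
python3 - <<'E'
from h import *
o=env.get_obs();print(o["tool_pos"],o["tool_rot"],o["force"],o["wrist_torque"])
p,d,K,T=wristT();cv2.imwrite("pics/w14.png",p[:,:,::-1])
p,d=env.read_camera("scene");cv2.imwrite("pics/s14.png",cv2.resize(p[100:300,240:480,::-1],None,fx=3,fy=3,interpolation=cv2.INTER_CUBIC))
E
```

```text
[0.61691749 0.21637632 0.42845263] [1.79988140e+02 2.87124005e-02 3.45367405e+00] [ 0.08199524 -0.1306695  -6.06621934] [-0.11931406  0.05050023  0.02330666]
```

View pics/w14.png

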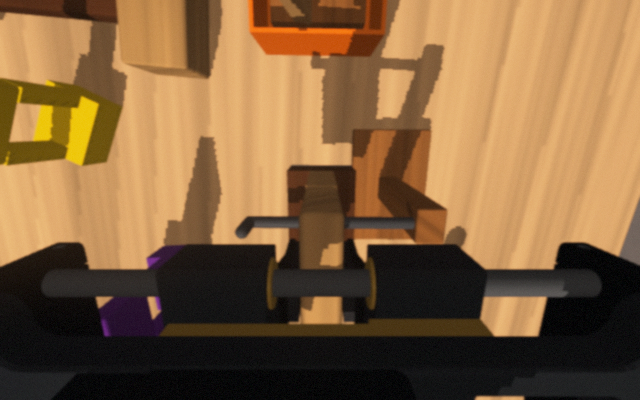

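View pics/s14.png

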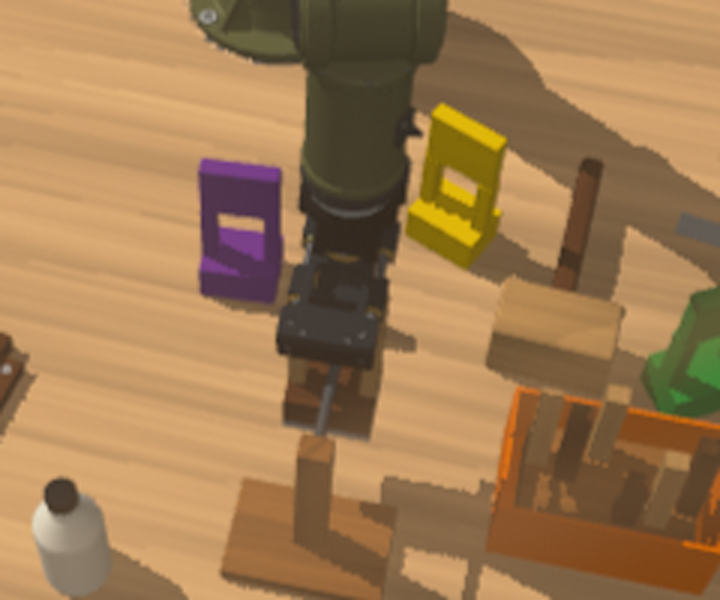

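Call:
carry_out(
  increments=[
    [-0.01,-0.0006,0,0,1],
    [-0.025,-0.0015,0,0,1],
    [-0.04,-0.0023,0,0,1],
    [-0.055,-0.0032,0,0,1],
    [-0.07,-0.004,0,0,1],
    [-0.085,-0.005,0,0,1],
    [-0.1,-0.006,0,0,1],
    [-0.11,-0.0065,0,0,1],
    [-0.11,-0.0065,0,0,1],
    [-0.11,-0.0065,0,0,1],
  ],
)

```text
time_s: 25.0
tool_pos: [0.5071, 0.2098, 0.429]
tool_rot: [-180.0, -0.1, 3.5]
force: [-0.3, 0.2, -6.7]
grip_width: 0.0198
```

Call:
carry_out(
  increments=[
    [0,0,0.02,0,1],
    [0,0,0.06,0,1],
    [0,0,0.1,0,1],
    [0,-0.01,0.13,0,1],
    [0.01,-0.04,0.13,0,1],
    [0.02,-0.08,0.13,-1,1],
    [0.03,-0.12,0.13,-2,1],
    [0.04,-0.16,0.13,-3,1],
    [0.05,-0.2,0.13,-4,1],
    [0.06,-0.24,0.13,-5,1],
    [0.07,-0.27,0.13,-6,1],
    [0.08,-0.29,0.13,-7,1],
    [0.085,-0.3,0.13,-8,1],
    [0.09,-0.31,0.13,-9,1],
    [0.09,-0.31,0.13,-9,1],
    [0.09,-0.31,0.13,-9,1],
  ],
)

```text
time_s: 26.6
tool_pos: [0.5972, -0.0989, 0.5586]
tool_rot: [-180.0, 0.0, -5.4]
force: [1.8, 1.1, -5.7]
grip_width: 0.0197
```

```bash
python3 - <<'E'
from h import *
o=env.get_obs();print(o["tool_pos"],o["tool_rot"],o["force"],o["wrist_torque"])
p,d,K,T=wristT();cv2.imwrite("pics/w15.png",p[:,:,::-1])
P=cloud(d,K,T);rects(P,d,.0192,.03,.4,.75,-.4,-.05);rects(P,d,.010,.0185,.4,.75,-.4,-.05)
p,d=env.read_camera("top");cv2.imwrite("pics/t15.png",p[:,:,::-1])
c=env.get_calibration("top")
P=cloud(d,c["K"],c["camera_from_world"]);rects(P,d,.0192,.03,.4,.75,-.4,-.05);rects(P,d,.008,.0185,.4,.75,-.4,-.05)
E
```

```text
[ 0.59722175 -0.09889504  0.55856023] [-1.79953722e+02  4.07551794e-02 -5.44866278e+00] [ 1.75872147  1.0939899  -5.66981675] [-0.09427539  0.08354267  0.01589938]
[353, 191, 11, 68, 534] z 0.0217 rect [ 0.6555 -0.2024] [0.1285 0.017 ] 84.25
[355, 177, 23, 85, 1044] z 0.0157 rect [ 0.6712 -0.1969] [0.1631 0.0402] 86.51
```

View pics/w15.png

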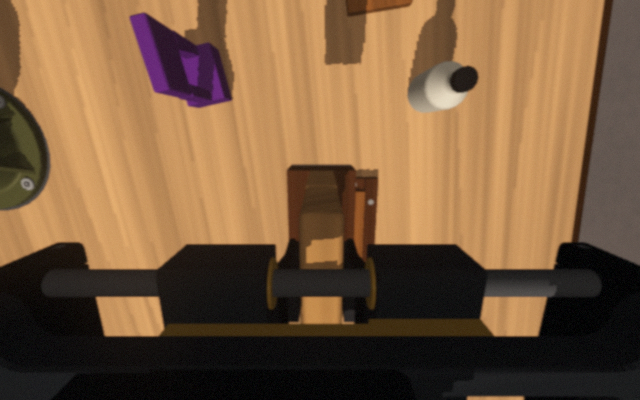

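View pics/t15.png

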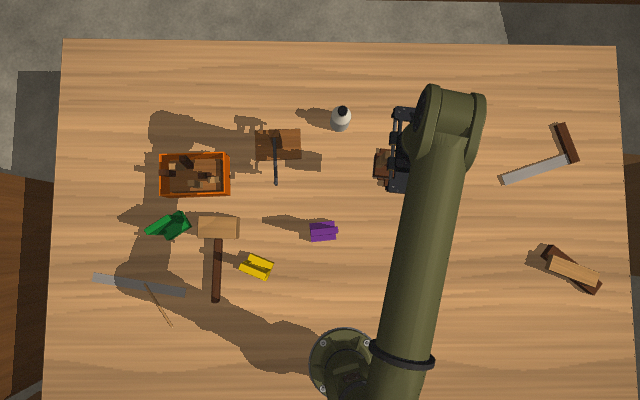

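Call:
carry_out(
  increments=[
    [0.006,-0.03,0,0,1],
    [0.012,-0.07,0,0,1],
    [0.0175,-0.1035,0,0,1],
    [0.0175,-0.1035,0,0,1],
    [0.0175,-0.1035,-0.03,0,1],
    [0.0175,-0.1035,-0.07,0,1],
    [0.0175,-0.1035,-0.11,0,1],
    [0.0175,-0.1035,-0.14,0,1],
    [0.0175,-0.1035,-0.17,0,1],
    [0.0175,-0.1035,-0.185,0,1],
    [0.0175,-0.1035,-0.195,0,1],
    [0.0175,-0.1035,-0.2,0,1],
    [0.0175,-0.1035,-0.2,0,1],
    [0.0175,-0.1035,-0.2,0,1],
  ],
)

```text
time_s: 28.1
tool_pos: [0.615, -0.2038, 0.3603]
tool_rot: [180.0, -0.1, -5.5]
force: [-0.4, 0.2, -5.6]
grip_width: 0.0196
```

```bash
python3 - <<'E'
from h import *
o=env.get_obs();print(o["tool_pos"],o["tool_rot"],o["force"],o["wrist_torque"])
p,d,K,T=wristT();cv2.imwrite("pics/w16.png",p[:,:,::-1])
p,d=env.read_camera("scene");cv2.imwrite("pics/s16.png",cv2.resize(p[100:300,120:360,::-1],None,fx=3,fy=3,interpolation=cv2.INTER_CUBIC))
E
```

```text
[ 0.61495826 -0.20381531  0.3602794 ] [ 1.79979658e+02 -1.39872517e-01 -5.54910962e+00] [-0.38453491  0.21325005 -5.57451422] [-0.1243867   0.01578077 -0.04576458]
```

View pics/w16.png

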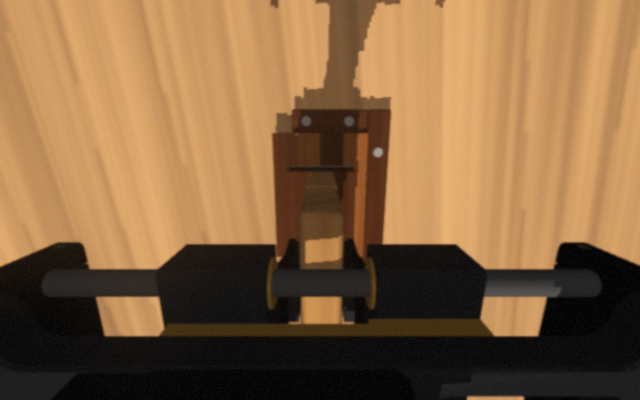

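View pics/s16.png

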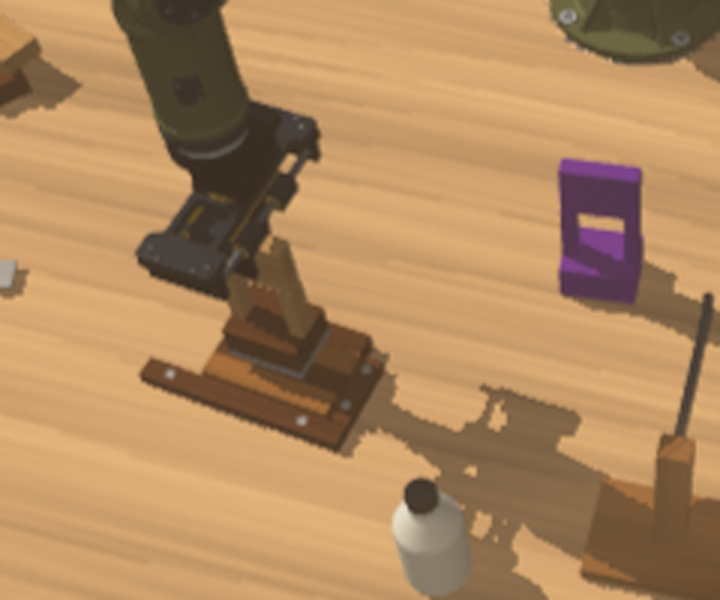

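Call:
carry_out(
  increments=[
    [0,0.001,-0.006,0,1],
    [0,0.001,-0.011,0,1],
    [0,0.001,-0.014,0,1],
    [0,0.001,-0.016,0,1],
    [0,0.001,-0.017,0,1],
    [0,0.001,-0.017,0,1],
  ],
)

```text
time_s: 28.8
tool_pos: [0.6145, -0.2027, 0.3418]
tool_rot: [180.0, -0.0, -5.6]
force: [-0.1, 0.2, -6.7]
grip_width: 0.0197
```

Call:
carry_out(
  increments=[
    [0,0,-0.0005,0,1],
    [0,0,-0.001,0,1],
    [0,0,-0.0015,0,1],
    [0,0,-0.0015,0,1],
  ],
)

```text
time_s: 29.2
tool_pos: [0.6146, -0.203, 0.3415]
tool_rot: [180.0, -0.1, -5.6]
force: [-1.1, -0.0, 1.9]
grip_width: 0.0197
```

Call:
carry_out(
  increments=[
    [0,0,0,0,0.5],
    [0,0,0,0,0.3],
    [0,0,0,0,0.1],
    [0,0,0,0,0.1],
    [0,0,0,0,0.1],
  ],
  grip_force=5,
)

```text
time_s: 29.7
tool_pos: [0.6146, -0.2025, 0.3403]
tool_rot: [180.0, -0.0, -5.5]
force: [0.1, -1.1, -0.2]
grip_width: 0.0381
```

```bash
python3 - <<'E'
from h import *
o=env.get_obs();print(o["tool_pos"],o["tool_rot"],o["force"],o["grip_width"])
p,d,K,T=wristT();cv2.imwrite("pics/w17.png",p[:,:,::-1])
E
```

```text
[ 0.61463018 -0.20254052  0.34027713] [ 1.79996030e+02 -1.76558682e-02 -5.54224398e+00] [ 0.07789068 -1.07634204 -0.19399699] 0.038094996923191904
```

View pics/w17.png

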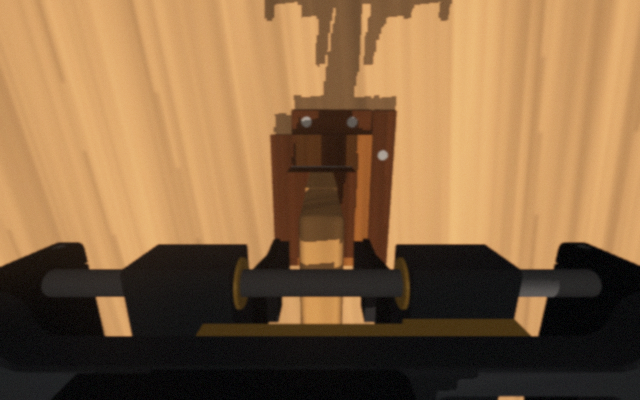

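Released, both fingers clear of the board. I go straight up and then aside for a check.

Call:
carry_out(
  increments=[
    [0,0,0.01,0,0.1],
    [0,0,0.03,0,0.1],
    [0,0,0.06,0,0.1],
    [0,0,0.1,0,0.1],
    [0,0,0.14,0,0.1],
    [0,-0.03,0.17,0,0.1],
    [0,-0.07,0.18,0,0.1],
    [0,-0.1,0.18,0,0.1],
    [0,-0.12,0.18,0,0.1],
    [0,-0.12,0.18,0,0.1],
    [0,-0.12,0.18,0,0.1],
  ],
)

```text
time_s: 30.85
tool_pos: [0.6146, -0.3223, 0.5206]
tool_rot: [-180.0, -0.0, -5.6]
force: [1.4, -0.3, 0.1]
grip_width: 0.039
```

```bash
python3 - <<'E'
from h import *
o=env.get_obs();print(o["time_s"],o["tool_pos"],o["force"])
p,d,K,T=wristT();cv2.imwrite("pics/w18.png",p[:,:,::-1])
P=cloud(d,K,T)
for a in [(.0192,.03),(.010,.0185),(.19,.21)]: print(a);rects(P,d,*a,.4,.8,-.4,-.05)
m=(d>0)&(P[...,2]>.0192)&(P[...,2]<.025)&(P[...,0]>.5)&(P[...,0]<.75)&(P[...,1]<-.08)
print("panel",cv2.minAreaRect(P[m][:,:2].astype(np.float32)))
p,d=env.read_camera("scene");cv2.imwrite("pics/s18.png",cv2.resize(p[100:300,120:360,::-1],None,fx=3,fy=3,interpolation=cv2.INTER_CUBIC))
p,d=env.read_camera("top");cv2.imwrite("pics/t18.png",cv2.resize(p[120:220,350:470,::-1],None,fx=6,fy=6,interpolation=cv2.INTER_CUBIC))
E
```

```text
30.85 [ 0.61456806 -0.32233372  0.52058143] [ 1.37146017 -0.26312834  0.05629528]
(0.0192, 0.03)
[279, 48, 68, 99, 3401] z 0.0219 rect [ 0.6136 -0.2043] [0.1404 0.1001] 84.24
(0.01, 0.0185)
[293, 32, 71, 152, 2928] z 0.0158 rect [ 0.6343 -0.2252] [0.2238 0.1033] 84.23
(0.19, 0.21)
[297, 35, 22, 91, 1862] z 0.1997 rect [ 0.6139 -0.2053] [0.079  0.0193] 84.4
panel ((0.6135675311088562, -0.20434650778770447), (0.1404404640197754, 0.10012046247720718), 84.24420928955078)
```

View pics/w18.png

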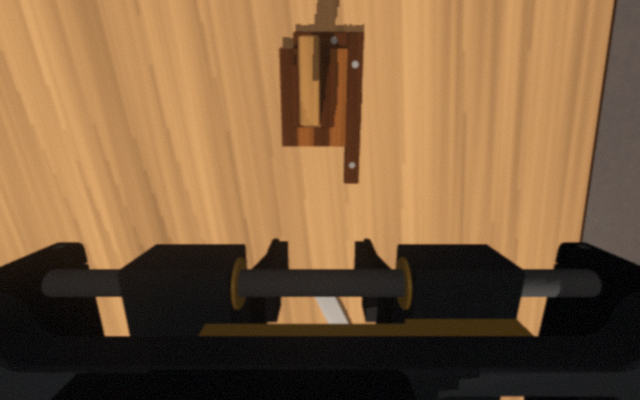

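View pics/s18.png

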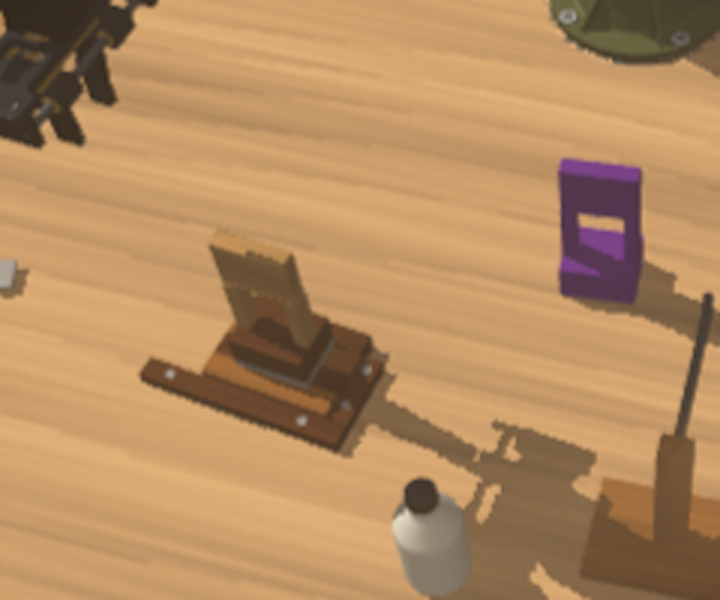

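View pics/t18.png

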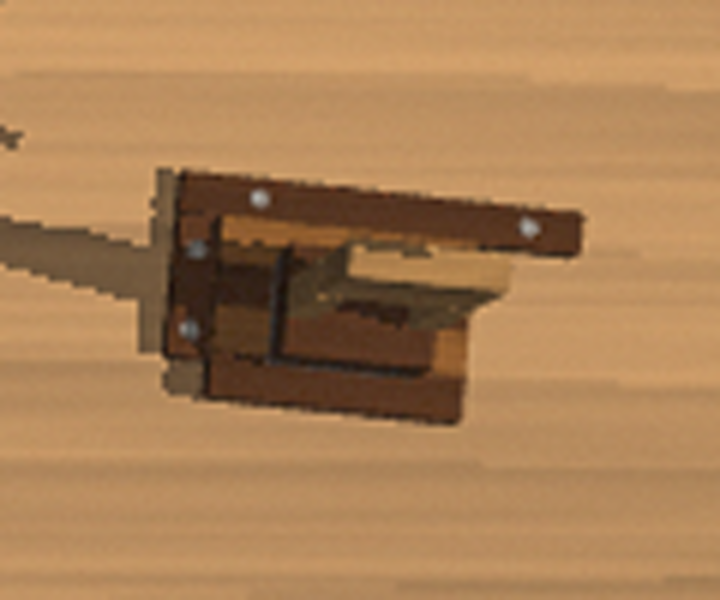

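```bash
python3 - <<'E'
from cell import env
print(env.sign_off(),env.get_obs()["time_s"])
E
```

```text
the job is handed in; nothing more can be done
the job is handed in; nothing more can be done
```

The panel is seated in the corner of the stops, the weight stands on the middle of it, and I handed the job in at about 31 s of the 69 s allowed.

- **Panel:** I slid it home with two-finger pushes, first against its long edge, then its short edge, then a final nudge on each until the stop pushed back (5–7 N). In the last wrist picture its centre is within about 1 mm of home. It is square to the stops within 0.1°, which is as fine as the cameras can tell.
- **Weight:** I lifted it 44 mm, drew it 110 mm off the hook, lowered it until the panel took its load, and released it. It stands upright, with its top at 200 mm over the bench as it should be. Its centre is about 1 mm from the panel's centre, and the panel did not shift measurably.
- **Bystanders:** the arm never went near the bin, the glue bottle or the mallet. They sat where they started in the last full top view, taken before the weight was set down. I did not measure them again after that.
- **Robot:** the gripper had moved clear and was touching nothing at hand-in. The largest force reading I saw was about 9 N.

No check failed. The only disagreement was that the top and wrist cameras differed by 1–3 mm on absolute positions, so I judged the fit from the wrist view and the contact forces.

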